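Restock the numbered jar rack and lock its comb

ROBOT

A 7-joint arm with a two-finger parallel gripper is mounted at the origin on the work surface. World frame = base frame: x ahead of the robot, y to its left, z up, the work surface at z = 0. Lengths are in mm, angles in rad, forces in N, time in s.
With the tool pointing down it reaches from about 400 to 875 mm from the base axis. Payload 4.4 kg.
Tool frame: the origin (TCP) lies midway between the tips of the shut fingers; the grasp point (between the pads) lies ctrl.grip_depth behind it (ctrl.grip_depth is the distance from the TCP to the grasp point, in mm); z points along the fingers, y is the line along which they close (so a half turn about z gives the same grasp; the last joint's range is limited). The gripper opens to 85 mm and grips with 20 to 120 N. Pads are 22 mm wide; open, the fingers measure 114 mm over their backs; the gripper's body (76 mm by 85 mm) begins 54 mm behind the grasp point. The pads swing forward as they close: fully open they stand 13 mm farther back than shut.
Start: joints at [1.202, 0.628, 0.038, 1.517, -0.027, 0.996, -0.02], TCP at [193.854, -620.434, 231.313] pointing down, gripper open.
Joint ranges: [-3.06, 3.06], [-0.37, 2.12], [-1.25, 1.32], [0.18, 2.47], [-1.1, 4.24], [0.23, 1.98], [-2.94, 2.94]. Speed limits (rad/s): [2.57, 2.57, 3.14, 3.14, 3.14, 3.14, 3.14].

INTERFACE

Orientations are given as [roll, pitch, yaw] about the fixed x, y, z axes, in that order (R = Rz(yaw) Ry(pitch) Rx(roll)).
In Python, from cell import ctrl gives the robot as it stands.
- The arm moves only by the tool carry_out, never from a script. Its argument "deltas" is one flat list of numbers, 7 for each row, row after row: the turn, a rotation vector about the tool's x, y, z in degrees, then the shift along the tool's x, y, z in m, then the closure, from -1 (fully open) to 1 (shut). In form: [wx, wy, wz, dx, dy, dz, claw, wx, wy, wz, dx, dy, dz, claw, ...]. A call has 1 to 12 rows; each row shifts and turns the commanded pose from where the row before left it, along the tool's axes as they then stand; what a row does not reach is not made up. A row lasts 1/8 s, in which the tool goes at most 62.5 mm and 10.7 degrees, less where a joint would pass 70% of its speed; a pose out of reach is approached as far as the arm can. A call with a gripper value outside its range is refused whole. The fingers move at their own pace and stop on an object; the grip force is fixed at half the most. Time passes only in rows, so rows that do not move let the fingers close. It gives the time, the measured TCP pose, the force, the opening and the grip force at its end, in the units of the state.
- ctrl.read_state(): the state, without advancing time (a new reading comes with each control period).
- ctrl.get_image(name): name is "scene" or "side" or "wrist"; returns the picture (420x560x3 uint8, red, green, blue); there is no depth.
- ctrl.calibration(name): a dict with "mtx" (3x3 intrinsics, pixels), "R" (3x3) and "t" (3): a world point X has camera coordinates R X + t. Camera axes: x right, y down, z forward; pixel columns grow to the right and rows downward; lengths in mm; the calibration is good to about 2 mm. A picture is of the moment at which its call begins: read the wrist's pose just before it. calibration takes no time and is no camera call; for the wrist camera it gives the pose at the moment of the call.
- ctrl.finish_job(): hands the job in; it is judged then, once.
The state is a dict: "clock": time; "qpos": joint angles; "qd": joint speeds; "tau": joint torques, N m; "eef_pos": TCP position; "tool_rot": TCP orientation; "force": force on the tool from outside, world axes, zero at the start; "torque": the same for the moment, N m; "width": finger opening in mm; "gripper_force": force on a finger pad.
Only numpy, scipy, OpenCV 4.12 (cv2) and the standard library are available. Lean on these libraries where they do the work, as an engineer would, in place of code of your own. Each camera call takes 0.05 s, during which the arm holds its last target. There are 200 camera calls.

TASK

Unlock the jar rack: lift the dark steel comb by its orange knob over the little bumps and slide it along the row, as far as it goes towards the five-dot end, where it drops down again with all pockets uncovered. Then stand the jars that are out on the shelf in the pockets whose dots and colour match their lids, one at a time in number order, lowest number first (a pocket whose jar is missing stays empty), letting go of each jar before the next. When all are seated upright, lift the comb back over the bumps and let it drop home so that its tabs cover the jars again, leaving the tin, the oil bottle and the ramekin alone.

Things in the scene. Friction and masses are not known exactly. Their poses are not given: they have to be found in the camera images.
- rack: White fixed jar rack. Origin on the work surface under the centre of the middle pocket; x points to its back (comb side), y along the row from pocket 1 to 5, z up. Five square pockets 52 mm wide, 68 mm apart; floors at z = 6 mm, wall tops at 30 mm. Front ledge: x = -26 to -58, top z = 30. Rear deck under the comb: x = 26 to 100, top z = 30. Ends at y = -178 and 202. Place and yaw vary.
- pocket1 (a point): Centre of the floor of pocket 1 (1 dot, red tag on the ledge in front), in the rack's axes; rack frame position (0, -136, 6) mm. For the red-lidded jar.
- pocket2 (a point): Centre of the floor of pocket 2 (2 dots, yellow tag on the ledge in front), in the rack's axes; rack frame position (0, -68, 6) mm. For the yellow-lidded jar.
- pocket3 (a point): Centre of the floor of pocket 3 (3 dots, green tag on the ledge in front), in the rack's axes; rack frame position (0, 0, 6) mm. For the green-lidded jar.
- pocket4 (a point): Centre of the floor of pocket 4 (4 dots, blue tag on the ledge in front), in the rack's axes; rack frame position (0, 68, 6) mm. For the blue-lidded jar.
- pocket5 (a point): Centre of the floor of pocket 5 (5 dots, black tag on the ledge in front), in the rack's axes; rack frame position (0, 136, 6) mm. For the black-lidded jar.
- comb_slide (a joint): Travel of the dark steel comb along the rack's +y, in m: 0 closed (tabs over the pocket centres), 0.034 fully open (tabs over the dividers, pockets clear). 1 to 2 N of friction. Two bumps on the rear deck, 8 mm high, 14 mm long, stop the comb's feet: while it is down it can only be within 0 to 0.004 or 0.030 to 0.034.
- comb_lift (a joint): Height of the comb above its resting level, in m: 0 resting, stop at 0.020. More than 0.008 is needed to pass the bumps. The comb weighs about 0.3 kg (3 N) and falls back by itself when released.
- knob (a point): Middle of the comb's orange knob (22 x 22 mm, 36 mm tall, square to the rack), moving with the comb; in the rack frame (77, slide, 102 + lift) mm. It stands on the comb's rail, which runs along y over the rack's back: rack x = 70 to 84 mm, z = 72 to 84 mm when down.
- tab3 (a point): Front end of the middle one of the comb's five tabs, at its underside; in the rack frame (-7, slide, 73 + lift) mm. The tabs, 16 mm wide, 6 mm thick and 68 mm apart, reach forward from the rail over the row; down, they clear the lids of seated jars by 5 mm.
- jar1: Amber glass jar with a red lid bearing 1 dot: an upright cylinder 46 mm in diameter, 62 mm tall, the lid being the top 15 mm; about 0.15 kg, heavy-based. Origin at the centre of its underside, z up. Belongs in pocket 1. May be absent.
- jar2: Amber glass jar with a yellow lid bearing 2 dots: an upright cylinder 46 mm in diameter, 62 mm tall, the lid being the top 15 mm; about 0.15 kg, heavy-based. Origin at the centre of its underside, z up. Belongs in pocket 2. May be absent.
- jar3: Amber glass jar with a green lid bearing 3 dots: an upright cylinder 46 mm in diameter, 62 mm tall, the lid being the top 15 mm; about 0.15 kg, heavy-based. Origin at the centre of its underside, z up. Belongs in pocket 3. May be absent.
- jar4: Amber glass jar with a blue lid bearing 4 dots: an upright cylinder 46 mm in diameter, 62 mm tall, the lid being the top 15 mm; about 0.15 kg, heavy-based. Origin at the centre of its underside, z up. Belongs in pocket 4. May be absent.
- jar5: Amber glass jar with a black lid bearing 5 dots: an upright cylinder 46 mm in diameter, 62 mm tall, the lid being the top 15 mm; about 0.15 kg, heavy-based. Origin at the centre of its underside, z up. Belongs in pocket 5. May be absent.
- tin: Bystander: food tin, 72 mm in diameter, 95 mm tall; origin at the centre of its underside. Not to be moved.
- oil: Bystander: green glass oil bottle, 64 mm in diameter, 160 mm tall; origin at the centre of its underside. Not to be moved.
- ramekin: Bystander: small white bowl, 84 mm in diameter, 45 mm tall; origin at the centre of its underside. Not to be moved.

How it is judged (in metres and radians):
On the way, in this order (a step that is already met when the one before it is completed fails the run):
1. the comb has been lifted over the bumps, slid across and has dropped down open (value of joint comb_slide above 0.027 m and value of joint comb_lift below 0.003 m), for 0.2 s.
2. the red-lidded jar stands in pocket 1, let go (horizontal distance between jar1 and pocket1 below 0.008 m and z of jar1 in the frame of pocket1 below 0.005 m and angle between jar1's own z axis and vertical below 0.12 rad and contact force between the fingers and jar1 below 0.3 N), for 0.2 s.
3. the yellow-lidded jar stands in pocket 2, let go (horizontal distance between jar2 and pocket2 below 0.008 m and z of jar2 in the frame of pocket2 below 0.005 m and angle between jar2's own z axis and vertical below 0.12 rad and contact force between the fingers and jar2 below 0.3 N), for 0.2 s.
4. the green-lidded jar stands in pocket 3, let go (horizontal distance between jar3 and pocket3 below 0.008 m and z of jar3 in the frame of pocket3 below 0.005 m and angle between jar3's own z axis and vertical below 0.12 rad and contact force between the fingers and jar3 below 0.3 N), for 0.2 s.
5. the blue-lidded jar stands in pocket 4, let go (horizontal distance between jar4 and pocket4 below 0.008 m and z of jar4 in the frame of pocket4 below 0.005 m and angle between jar4's own z axis and vertical below 0.12 rad and contact force between the fingers and jar4 below 0.3 N), for 0.2 s.
6. the black-lidded jar stands in pocket 5, let go (horizontal distance between jar5 and pocket5 below 0.008 m and z of jar5 in the frame of pocket5 below 0.005 m and angle between jar5's own z axis and vertical below 0.12 rad and contact force between the fingers and jar5 below 0.3 N), for 0.2 s.
7. the comb has been lifted back over the bumps and has dropped home (value of joint comb_slide below 0.007 m and value of joint comb_lift below 0.003 m), for 0.2 s.
At the end, for the whole second after the job is handed in: Every jar present stands upright (within 0.12 rad) and at rest on the floor of its own pocket (within 8 mm of its centre, bottom within 5 mm of the floor), and the comb is home: slid to within 7 mm of closed and down to within 3 mm of rest (all of step 7 and horizontal distance between jar1 and pocket1 below 0.008 m and z of jar1 in the frame of pocket1 below 0.005 m and angle between each of jar1, jar2, jar3, jar4, jar5's own z axis and vertical below 0.12 rad and linear speed of each of jar1, jar2, jar3, jar4, jar5 below 0.02 m/s and horizontal distance between jar2 and pocket2 below 0.008 m and z of jar2 in the frame of pocket2 below 0.005 m and horizontal distance between jar3 and pocket3 below 0.008 m and z of jar3 in the frame of pocket3 below 0.005 m and horizontal distance between jar4 and pocket4 below 0.008 m and z of jar4 in the frame of pocket4 below 0.005 m and horizontal distance between jar5 and pocket5 below 0.008 m and z of jar5 in the frame of pocket5 below 0.005 m); the robot touches nothing.
It fails at once if the tin was shoved (over 30 mm) or tipped over (distance of tin from where it was at the start of the episode above 0.03 m or angle between tin's own z axis and vertical above 0.5 rad).
It fails at once if the oil was shoved (over 30 mm) or tipped over (distance of oil from where it was at the start of the episode above 0.03 m or angle between oil's own z axis and vertical above 0.5 rad).
It fails at once if the ramekin was shoved (over 30 mm) or tipped over (distance of ramekin from where it was at the start of the episode above 0.03 m or angle between ramekin's own z axis and vertical above 0.5 rad).
Of jar1, jar2, jar3, jar4, jar5 only 3 to 5 are there at a start; the rules pass over those that are not, and their reading is None.
At some moment in a run one of jar1, jar2, jar3, jar4, jar5 may be knocked a few centimetres aside while the robot is not near it.
It also fails if it takes over 210 s, if anything falls off the work surface, if the arm or the gripper's body presses on something with over 40 N, if the wrist force passes 120 N, or if a joint passes its speed limit or range.

## Working session

There is one attempt and no reset: what is moved stays moved. The work goes in short steps, Python scripts to look and compute and a tool call to move; the robot and the scene stay as the last step left them, time stands still between calls to the robot, and variables do not carry over. Pictures are saved under pics/ and viewed, at most 14 in all, crops included, and the job is handed in when it is done.

Besides the shell and the picture viewer there is one more tool, called after "Call:" by a JSON object that holds its "op" and its "data", one argument or row to a line. carry_out: Moves the arm, as the interface text tells. Its arguments: {"type":"object","properties":{"deltas":{"type":"array"}},"required":["deltas"]}

```bash
mkdir -p pics; ls; python3 - <<'E'
from cell import ctrl
import cv2
s=ctrl.read_state();print(s, ctrl.grip_depth)
for n in ["scene","side"]:
    cv2.imwrite(f"pics/{n}0.png",ctrl.get_image(n)[:,:,::-1]);c=ctrl.calibration(n);print(n,c)
E
```

```text
pics
{'clock': 0.0, 'qpos': array([ 1.20218603,  0.62931159,  0.03841092,  1.51840938, -0.02701764,
        0.99630626, -0.01999299]), 'qd': array([-0.00154691, -0.0012292 , -0.00047188,  0.00111503,  0.0002171 ,
        0.00121092,  0.00017642]), 'tau': array([-6.83889739e-04, -5.63396502e+01,  1.22605160e+00, -1.93449014e+01,
        1.10638101e-02,  1.05546601e-02,  3.29620747e-06]), 'eef_pos': array([ 193.68825846, -619.79250899,  230.39767614]), 'tool_rot': array([-3.13967471e+00, -8.55206137e-06,  3.02831867e-01]), 'force': array([-0.08940092,  0.34237128,  0.28290026]), 'torque': array([-0.0158974 , -0.00037245, -0.02145509]), 'gripper_force': 0.0, 'width': 85.33681038446487} 18.700000000000003
scene {'mtx': array([[414.19222042,   0.        , 279.38240181],
       [  0.        , 414.19222042, 214.52965887],
       [  0.        ,   0.        ,   1.        ]]), 'R': array([[-0.61876833,  0.78555889, -0.00479348],
       [ 0.45506838,  0.3534607 , -0.8172994 ],
       [-0.6403425 , -0.50790035, -0.5761933 ]]), 't': array([ 400.78917495, -175.83544471, 1509.46294662])}
side {'mtx': array([[481.92085773,   0.        , 280.68833476],
       [  0.        , 481.92085773, 209.41627085],
       [  0.        ,   0.        ,   1.        ]]), 'R': array([[-0.67546998, -0.73738689, -0.00093713],
       [-0.50379701,  0.46242145, -0.7296266 ],
       [ 0.53845045, -0.49236874, -0.68384512]]), 't': array([ 335.07456682,  373.99220046, 1156.44523787])}
```

View pics/scene0.png

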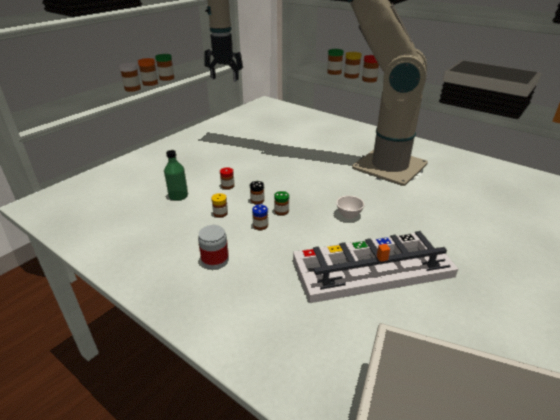

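View pics/side0.png

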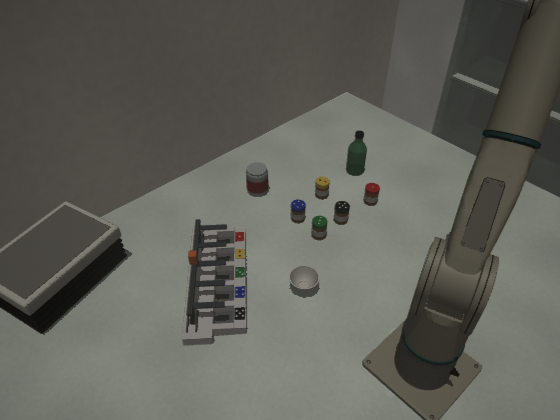

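All five jars are out. Scene lids: red (227,171), yellow (219,199), black (257,186), green (282,197), blue (260,211), with the knob at (384,254). Side lids: red (372,188), yellow (322,182), blue (298,205), green (319,221), black (342,206), with the knob at (193,257). The tags run from red to black.

```bash
cat > h.py <<'E'
from cell import ctrl
import numpy as np, cv2
def P(c): return c["mtx"]@np.hstack([c["R"],np.reshape(c["t"],(3,1))])
def tri(c1,p1,c2,p2):
    X=cv2.triangulatePoints(P(c1),P(c2),np.float64(p1).reshape(2,1),np.float64(p2).reshape(2,1)); return (X[:3]/X[3]).ravel()
def onz(c,p,z):
    d=c["R"].T@np.linalg.inv(c["mtx"])@[p[0],p[1],1]; o=-c["R"].T@c["t"]; return o+d*(z-o[2])/d[2]
def proj(c,X):
    p=P(c)@np.append(X,1); return p[:2]/p[2]
def st():
    s=ctrl.read_state(); print(round(s["clock"],2),s["eef_pos"].round(1),s["tool_rot"].round(4),"F",s["force"].round(1),"w",round(s["width"],1),round(s["gripper_force"],1)); return s
E
python3 - <<'E'
from h import *
a,b=ctrl.calibration("scene"),ctrl.calibration("side")
D=dict(red=((227,171),(372,187)),yel=((219,198),(322,182)),blk=((257,185),(342,205)),grn=((282,196),(319,220)),blu=((260,210),(298,204)),knob=((384,254),(193,257)),
t1=((310,253),(240,237)),t2=((335,249),(240,255)),t3=((361,245),(240,272)),t4=((384,241),(240,292)),t5=((407,238),(240,313)),oiltop=((171,154),(360,134)),tin=((212,233),(257,169)),ram=((350,203),(304,273)))
for k,(p,q) in D.items(): print(k,tri(a,p,b,q).round(0))
E
```

```text
red [ 462. -366.   60.]
yel [ 592. -271.   56.]
blk [ 469. -230.   60.]
grn [ 471. -131.   60.]
blu [ 566. -136.   58.]
knob [572. 247. 100.]
t1 [603.  66.  26.]
t2 [548. 109.  25.]
t3 [496. 154.  30.]
t4 [443. 195.  30.]
t5 [392. 237.  29.]
oiltop [ 604. -456.  150.]
tin [ 753. -132.   90.]
ram [363.  39.  49.]
```

Call:
{"op": "carry_out", "data": {
  "deltas": [0,0,-10.3,0,0,-0.006,-1,0,0,-10.3,0,0,-0.006,-1,0,0,-10.3,0,0,-0.006,-1,0,0,-10.3,0,0,-0.006,-1,0,0,-10.3,0,0,-0.006,-1,0,0,-10.3,0,0,-0.006,-1,0,0,-10.3,0,0,-0.006,-1,0,0,-10.3,0,0,-0.006,-1,0,0,-10.3,0,0,-0.006,-1,0,0,-10.3,0,0,-0.006,-1,0,0,-10.3,0,0,-0.006,-1,0,0,-10.4,0,0,-0.006,-1]
}}

```text
clock: 1.6
eef_pos: [193.6, -620.2, 302.9]
tool_rot: [3.141, -0.001, 2.468]
force: [-1.1, 0.0, -0.1]
width: 85.3
gripper_force: 0.0
```

```bash
cat >> h.py <<'E'
def plan(target,n=None):
    "world target -> shift in tool axes (m)"
    from scipy.spatial.transform import Rotation as R
    s=st(); r=R.from_euler("xyz",s["tool_rot"]).as_matrix()
    d=r.T@(np.array(target)-s["eef_pos"])/1000
    print("tool shift",d.round(4)); return d
E
python3 - <<'E'
from h import *
plan([500,-220,330]); s=ctrl.read_state(); print(s["qpos"].round(2)); c=ctrl.calibration("wrist"); print((-c["R"].T@c["t"]).round(1), c["R"].round(2), c["mtx"][0,0])
E
```

```text
1.6 [ 193.6 -620.2  302.9] [ 3.1411e+00 -1.0000e-03  2.4676e+00] F [-1.1  0.  -0.1] w 85.3 0.0
tool shift [ 0.0103  0.5039 -0.0268]
[ 1.53  0.61 -0.54  1.41  0.32  1.21  1.85]
[ 135.  -573.3  446.5] [[ 0.62  0.78  0.  ]
 [ 0.75 -0.6   0.29]
 [ 0.23 -0.18 -0.96]] 358.7758679793191
```

Call:
{"op": "carry_out", "data": {
  "deltas": [0,0,0,0.001,0.05,-0.003,-1,0,0,0,0.001,0.05,-0.003,-1,0,0,0,0.001,0.05,-0.003,-1,0,0,0,0.001,0.05,-0.003,-1,0,0,0,0.001,0.05,-0.003,-1,0,0,0,0.001,0.05,-0.003,-1,0,0,0,0.001,0.05,-0.003,-1,0,0,0,0.001,0.05,-0.003,-1,0,0,0,0.001,0.05,-0.003,-1,0,0,0,0.001,0.05,0,-1,0,0,0,0,0,0,-1]
}}

```text
clock: 2.98
eef_pos: [502.7, -220.4, 330.4]
tool_rot: [3.139, -0.0, 2.47]
force: [-0.6, -1.0, -0.1]
width: 85.7
gripper_force: 0.0
```

```bash
cat >> h.py <<'E'
def snap(tag):
    c=ctrl.calibration("wrist"); im=ctrl.get_image("wrist")[:,:,::-1].copy(); cv2.imwrite(f"pics/{tag}.png",im); np.savez(f"pics/{tag}.npz",im=im,**c); return c,im
def load(tag):
    d=np.load(f"pics/{tag}.npz"); return d,d["im"]
E
python3 - <<'E'
from h import *
plan([500,-220,330]); snap("w1")
E
```

```text
2.98 [ 502.7 -220.4  330.4] [ 3.1386e+00 -4.0000e-04  2.4700e+00] F [-0.6 -1.  -0.1] w 85.7 0.0
tool shift [ 0.0024 -0.0014  0.0004]
```

View pics/w1.png

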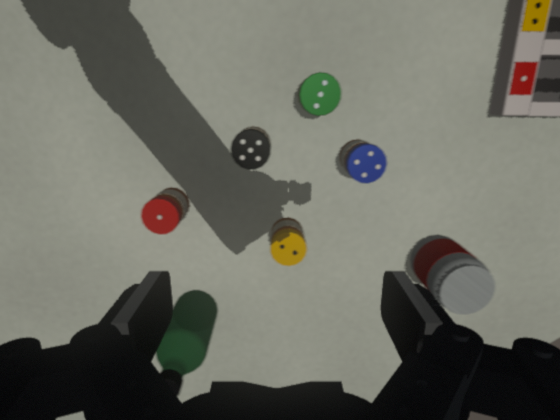

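Wrist view shows the lids at red (161,215), black (251,148), green (320,94), blue (365,163) and yellow (288,247). I'll shift sideways for a second view.

Call:
{"op": "carry_out", "data": {
  "deltas": [0,0,0,0,0.04,0,-1,0,0,0,0,0.04,0,-1,0,0,0,0,0.03,0,-1,0,0,0,0,0,0,-1]
}}

```text
clock: 3.52
eef_pos: [569.9, -138.8, 329.9]
tool_rot: [3.141, -0.001, 2.464]
force: [-0.4, 0.1, 0.2]
width: 85.7
gripper_force: 0.0
```

```bash
cat >> h.py <<'E'
def blob(im,name,near=None,rmax=60,amin=150):
    h,s,v=cv2.split(cv2.cvtColor(im,cv2.COLOR_BGR2HSV)); h=h.astype(int)
    m={"red":((h<8)|(h>172))&(s>150)&(v>90),"yel":(abs(h-24)<7)&(s>150)&(v>90),"grn":(abs(h-60)<15)&(s>120)&(v>60),"blu":(abs(h-118)<14)&(s>120)&(v>60),"blk":(v<60)&(s<110),"org":(abs(h-12)<6)&(s>150)&(v>100)}[name].astype(np.uint8)
    m=cv2.morphologyEx(m,cv2.MORPH_CLOSE,np.ones((7,7)))
    n,l,stt,c=cv2.connectedComponentsWithStats(m)
    out=[(stt[i,4],c[i].round(1).tolist(),stt[i,2:4].tolist()) for i in range(1,n) if stt[i,4]>amin and (near is None or np.hypot(*(c[i]-near))<rmax)]
    return out
E
python3 - <<'E'
from h import *
st(); snap("w2")
a,ia=load("w1"); b,ib=load("w2")
for n,p in dict(red=(161,215),yel=(288,247),grn=(320,94),blu=(365,163),blk=(251,148)).items():
    A=blob(ia,n,p,25); B=blob(ib,n,proj(b,onz(a,p,62)),25); print(n,A,B)
    if A and B: print(tri(a,A[0][1],b,B[0][1]).round(1), onz(a,A[0][1],62).round(1), onz(b,B[0][1],62).round(1))
E
```

```text
3.52 [ 569.9 -138.8  329.9] [ 3.1412e+00 -9.0000e-04  2.4637e+00] F [-0.4  0.1  0.2] w 85.7 0.0
red [(np.int32(990), [160.1, 215.5], [37, 36])] [(np.int32(1006), [73.5, 215.8], [38, 36])]
[ 463.4 -367.7   61.5] [ 463.2 -367.3   62. ] [ 463.6 -367.5   62. ]
yel [(np.int32(866), [288.7, 248.9], [35, 33])] [(np.int32(673), [201.8, 250.5], [34, 32])]
[ 590.5 -270.2   76.2] [ 594.5 -272.7   62. ] [ 594.5 -277.6   62. ]
grn [(np.int32(1220), [319.6, 93.7], [38, 41])] [(np.int32(1294), [224.1, 92.3], [39, 42])]
[ 470.7 -132.7   57.6] [ 470.4 -133.1   62. ] [ 471.  -132.2   62. ]
blu [(np.int32(1103), [366.1, 163.1], [37, 37])] [(np.int32(1136), [276.3, 161.7], [38, 39])]
[ 566.7 -136.1   57.8] [ 565.5 -136.6   62. ] [ 566.1 -135.7   62. ]
blk [(np.int32(1197), [250.2, 148.9], [38, 41])] [(np.int32(1673), [163.2, 146.4], [51, 43])]
[ 470.  -233.6   38. ] [ 469.4 -231.    62. ] [ 471.6 -225.    62. ]
```

Call:
{"op": "carry_out", "data": {
  "deltas": [0,0,0,0.036,0.028,0,-1,0,0,0,0.036,0.028,0,-1,0,0,0,0.036,0.028,0,-1,0,0,0,0.036,0.028,0,-1,0,0,0,0.036,0.028,0,-1,0,0,0,0.036,0.028,0,-1,0,0,0,0.036,0.028,0,-1,0,0,0,0.036,0.028,0,-1,0,0,0,0,0,0,-1,0,0,0,0,0,0,-1]
}}

```text
clock: 4.82
eef_pos: [487.1, 212.9, 330.0]
tool_rot: [-3.14, 0.001, 2.459]
force: [-0.2, 0.4, 0.1]
width: 85.2
gripper_force: 0.0
```

```bash
python3 - <<'E'
from h import *
st(); snap("w3")
E
```

```text
4.83 [487.1 212.9 330. ] [-3.1399e+00  1.4000e-03  2.4588e+00] F [-0.2  0.4  0.1] w 85.2 0.0
```

View pics/w3.png

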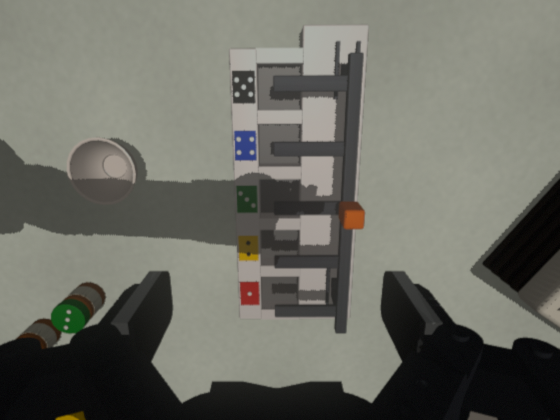

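Rack view shows tags at black (243.5,86.5), blue (245.5,145.5), green (246.5,199), yellow (248.5,249) and red (249.5,293). The knob top is near (351,215). I'll take a second viewpoint.

Call:
{"op": "carry_out", "data": {
  "deltas": [0,0,0,-0.01,0.04,0,-1,0,0,0,-0.01,0.04,0,-1,0,0,0,0,0.03,0,-1,0,0,0,0,0,0,-1,0,0,0,0,0,0,-1]
}}

```text
clock: 5.5
eef_pos: [571.4, 286.3, 329.9]
tool_rot: [-3.14, 0.001, 2.46]
force: [-0.3, 0.1, 0.2]
width: 85.6
gripper_force: 0.0
```

```bash
cat > rack.py <<'E'
from h import *
from scipy.optimize import least_squares
st(); snap("w4")
a,ia=load("w3"); b,ib=load("w4")
cs={"blk":(243.5,86.5),"blu":(245.5,145.5),"grn":(246.5,199),"yel":(248.5,249),"red":(249.5,293)}
T=[];obs=[]
for i,(n,p) in enumerate([("red",cs["red"]),("yel",cs["yel"]),("grn",cs["grn"]),("blu",cs["blu"]),("blk",cs["blk"])]):
    A=blob(ia,n,p,10); B=blob(ib,n,proj(b,onz(a,p,30)),12)
    print(n,A,B)
    if not A: A=[(0,list(p))]
    obs.append((a,i,A[0][1]))
    if B: obs.append((b,i,B[0][1])); print(tri(a,A[0][1],b,B[0][1]).round(1))
print("org",blob(ia,"org"),blob(ib,"org"))
def W(q,X): c,s=np.cos(q[2]),np.sin(q[2]); return np.array([q[0]+c*X[0]-s*X[1],q[1]+s*X[0]+c*X[1],X[2]])
f=lambda q:np.concatenate([proj(c,W(q,[-42,68*(i-2),30]))-p for c,i,p in obs])
r=least_squares(f,[522,187,0.89],x_scale=[1,1,.01],loss="soft_l1"); print(r.x, f(r.x).round(1)); np.save("rack.npy",r.x)
for tag,c,im in(("m3",a,ia),("m4",b,ib)):
    im=im.copy()
    def L(pts,col):
        cv2.polylines(im,[np.int32([proj(c,W(r.x,p))*8 for p in pts])],True,col,1,cv2.LINE_AA,3)
    for i in range(5):
        y=68*(i-2); L([(-26,y-26,30),(26,y-26,30),(26,y+26,30),(-26,y+26,30)],(0,255,0))
    L([(-58,-178,30),(-58,202,30),(100,202,30),(100,-178,30)],(255,0,255))
    L([(66,-11,120),(88,-11,120),(88,11,120),(66,11,120)],(255,255,0))
    L([(-7,-8,79),(-7,8,79),(70,8,79),(70,-8,79)],(0,255,255))
    cv2.imwrite(f"pics/{tag}.png",cv2.resize(im[10:340,170:450] if tag=="m3" else im[10:370,90:380],None,fx=1.7,fy=1.7) if 0 else im)
m=np.hstack([cv2.imread("pics/m3.png")[10:345,210:400],cv2.imread("pics/m4.png")[10:345,120:330]])
cv2.imwrite("pics/m.png",cv2.resize(m,None,fx=1.75,fy=1.75,interpolation=cv2.INTER_CUBIC))
E
python3 rack.py
```

```text
5.5 [571.4 286.3 329.9] [-3.1398e+00  6.0000e-04  2.4595e+00] F [-0.3  0.1  0.2] w 85.6 0.0
red [(np.int32(368), [249.3, 293.0], [18, 22])] [(np.int32(181), [173.3, 279.8], [19, 22])]
[615.2  57.    7.1]
yel [] []
grn [] [(np.int32(283), [158.6, 179.1], [20, 16])]
[497.4 156.5  38.5]
blu [(np.int32(541), [244.9, 145.4], [21, 28])] [(np.int32(581), [153.3, 128.9], [23, 29])]
[447.3 195.2  32.3]
blk [(np.int32(435), [243.1, 86.7], [20, 30])] [(np.int32(686), [147.2, 69.2], [25, 33])]
[394.6 237.5  31.4]
org [(np.int32(374), [353.4, 218.8], [20, 20])] []
[526.69306469 185.04635227   0.89705013] [ 0.7 -0.6 -3.6  0.5 -0.1 -1.6  0.2 -0.5  0.8  5.  -0.1 -0.3  0.2  0.5
 -0.4 -0.1 -0.1  0.2]
```

View pics/m.png

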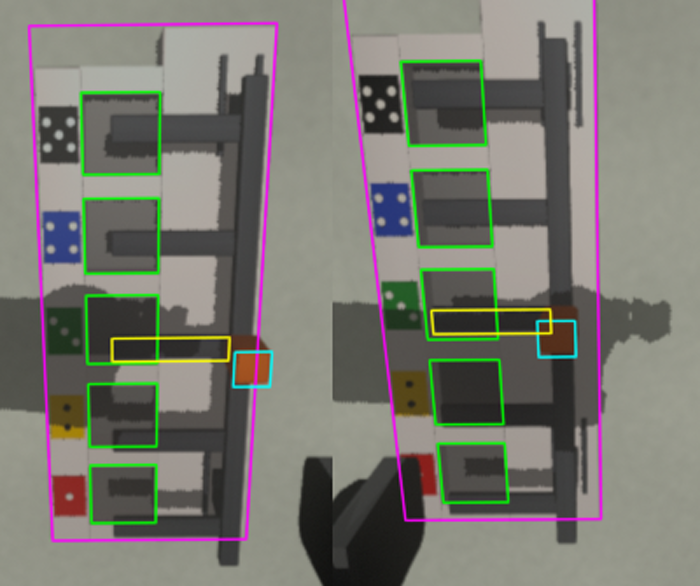

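The overlay fits the pocket rims in both views, and the knob is drawn about 3 mm short along +y. So the rack pose is good. Next I'll move to the knob.

```bash
cat >> h.py <<'E'
def W(X):
    q=np.load("rack.npy"); c,s=np.cos(q[2]),np.sin(q[2]); return np.array([q[0]+c*X[0]-s*X[1],q[1]+s*X[0]+c*X[1],X[2]])
def rk():
    "TCP in rack frame"
    q=np.load("rack.npy"); c,s=np.cos(q[2]),np.sin(q[2]); e=ctrl.read_state()["eef_pos"]; d=e-[q[0],q[1],0]
    print("TCP in rack",(c*d[0]+s*d[1]).round(1),(-s*d[0]+c*d[1]).round(1),e[2].round(1))
E
python3 - <<'E'
from h import *
rk(); plan(W([77,2,92]))
E
```

```text
TCP in rack 107.0 28.4 330.2
5.55 [571.2 286.4 330.2] [-3.1402e+00  8.0000e-04  2.4597e+00] F [ 0.1  0.2 -0.7] w 85.2 0.0
tool shift [-0.0265 -0.0294  0.2383]
```

Call:
{"op": "carry_out", "data": {
  "deltas": [0,0,-0.5,-0.009,-0.01,0.03,-1,0,0,0,-0.009,-0.01,0.03,-1,0,0,0,-0.009,-0.01,0.03,-1,0,0,0,0,0,0.03,-1,0,0,0,0,0,0.03,-1,0,0,0,0,0,0.03,-1,0,0,0,0,0,0.03,-1,0,0,0,0,0,0.02,-1,0,0,0,0,0,0.008,-1,0,0,0,0,0,0,-1]
}}

```text
clock: 6.8
eef_pos: [573.7, 248.0, 92.5]
tool_rot: [3.141, 0.0, 2.47]
force: [1.2, 1.7, 0.5]
width: 85.7
gripper_force: 0.0
```

```bash
python3 - <<'E'
from h import *
rk(); st(); snap("w5"); c=ctrl.calibration("wrist"); 
for p in ([77,0,120],[66,-11,120],[88,11,120]): print(proj(c,W(p)))
E
```

```text
TCP in rack 78.5 2.6 92.5
6.8 [573.7 248.   92.5] [3.1415e+00 2.0000e-04 2.4702e+00] F [1.2 1.7 0.5] w 85.7 0.0
[270.81401134 315.07750501]
[242.18846308 339.95339529]
[300.84724818 288.97831914]
```

View pics/w5.png

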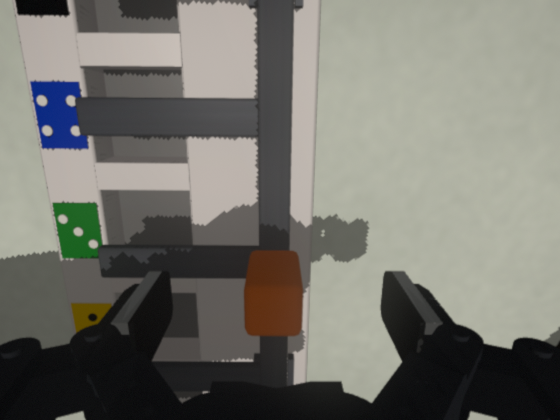

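The knob's top face is centred near (273,310), between the fingers, so I'll close on it.

Call:
{"op": "carry_out", "data": {
  "deltas": [0,0,0,0,0,0,1,0,0,0,0,0,0,1,0,0,0,0,0,0,1,0,0,0,0,0,0,1,0,0,0,0,0,0,1,0,0,0,0,0,-0.007,1,0,0,0,0,0,-0.007,1,0,0,0,0,0,0,1]
}}

```text
clock: 7.85
eef_pos: [572.9, 247.1, 106.4]
tool_rot: [-3.139, 0.0, 2.47]
force: [-2.0, -3.5, -2.4]
width: 20.9
gripper_force: 59.3
```

```bash
python3 - <<'E'
from h import *
rk(); st()
E
```

```text
TCP in rack 77.4 2.6 106.4
7.85 [572.9 247.1 106.4] [-3.1395e+00  1.0000e-04  2.4699e+00] F [-2.  -3.5 -2.4] w 20.9 59.3
```

Call:
{"op": "carry_out", "data": {
  "deltas": [0,0,0,0.01,0,0,1,0,0,0,0.01,0,0,1,0,0,0,0.01,0,0,1,0,0,0,0.002,0,0,1,0,0,0,0,0,0,1]
}}

```text
clock: 8.48
eef_pos: [547.8, 267.4, 106.1]
tool_rot: [-3.14, 0.001, 2.471]
force: [-1.3, -4.8, -2.2]
width: 20.8
gripper_force: 59.3
```

```bash
python3 - <<'E'
from h import *
rk(); st()
E
```

```text
TCP in rack 77.5 34.8 106.1
8.47 [547.8 267.4 106.1] [-3.1397e+00  1.0000e-03  2.4707e+00] F [-1.3 -4.8 -2.2] w 20.8 59.3
```

Call:
{"op": "carry_out", "data": {
  "deltas": [0,0,0,0,0,0.007,1,0,0,0,0,0,0.006,1,0,0,0,0,0,0,1,0,0,0,0,0,0,-1,0,0,0,0,0,0,-1,0,0,0,0,0,0,-1,0,0,0,0,0,0,-1,0,0,0,0,0,-0.02,-1,0,0,0,0,0,-0.04,-1,0,0,0,0,0,-0.05,-1,0,0,0,0,0,-0.05,-1,0,0,0,0,0,0,-1]
}}

```text
clock: 9.98
eef_pos: [550.5, 270.3, 259.3]
tool_rot: [3.132, 0.004, 2.47]
force: [-0.1, 0.2, 0.8]
width: 85.6
gripper_force: 0.0
```

```bash
python3 - <<'E'
from h import *
rk(); st(); snap("w6"); c=ctrl.calibration("wrist"); 
for p in ([77,34,120],[66,23,120],[88,45,120]): print(proj(c,W(p)))
plan([462,-366,250])
E
```

```text
TCP in rack 81.5 34.6 259.3
9.97 [550.5 270.3 259.3] [3.1319 0.0035 2.4705] F [-0.1  0.2  0.8] w 85.6 0.0
[272.01682596 195.55463051]
[258.5722032  208.54568101]
[285.76156639 182.27358719]
10.03 [549.3 269.  256.6] [3.1366e+00 2.2000e-03 2.4705e+00] F [-0.6 -0.9 -0.6] w 85.5 0.0
tool shift [-0.3265 -0.5516  0.0046]
```

View pics/w6.png

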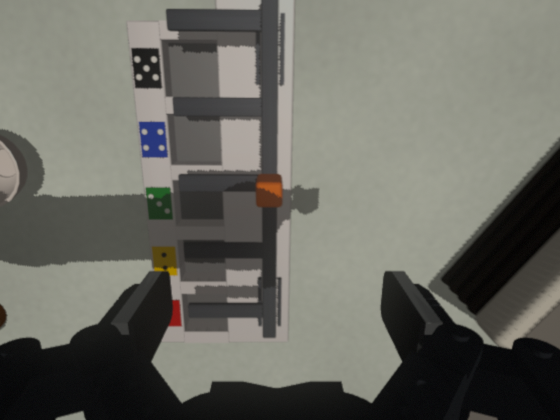

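Tabs now sit over the dividers and the knob is near (269,190), at the open position. Next is the red jar.

Call:
{"op": "carry_out", "data": {
  "deltas": [0,0,0,-0.027,-0.046,0,-1,0,0,0,-0.027,-0.046,0,-1,0,0,0,-0.027,-0.046,0,-1,0,0,0,-0.027,-0.046,0,-1,0,0,0,-0.027,-0.046,0,-1,0,0,0,-0.027,-0.046,0,-1,0,0,0,-0.027,-0.046,0,-1,0,0,0,-0.027,-0.046,0,-1,0,0,0,-0.027,-0.046,0,-1,0,0,0,-0.027,-0.046,0,-1,0,0,0,-0.027,-0.046,0,-1,0,0,0,-0.027,-0.046,0,-1]
}}

```text
clock: 11.52
eef_pos: [457.8, -367.1, 252.6]
tool_rot: [3.142, -0.002, 2.471]
force: [0.3, 1.2, -0.2]
width: 85.0
gripper_force: 0.0
```

Call:
{"op": "carry_out", "data": {
  "deltas": [0,0,0,0,0,0.05,-1,0,0,0,0,0,0.04,-1,0,0,0,0,0,0.01,-1,0,0,0,0,0,0,-1]
}}

```text
clock: 12.02
eef_pos: [458.9, -365.3, 153.3]
tool_rot: [3.141, -0.001, 2.471]
force: [0.4, -0.2, 0.6]
width: 85.6
gripper_force: 0.0
```

```bash
cat >> h.py <<'E'
def look(n,exp,z=30):
    c,im=snap("j_"+n); a,b=ctrl.calibration("scene"),ctrl.calibration("side")
    e=proj(c,[*exp,62]); B=blob(im,n,e,60); print("expect px",e.round(0),B)
    if B:
        B.sort(key=lambda q:-q[0]); X=onz(c,B[0][1],62); print("lid",X.round(1)); return plan([X[0],X[1],z])
    plan([*exp,z])
E
python3 - <<'E'
from h import *
look("red",(463.4,-367.5)); print(ctrl.read_state()["qpos"].round(2))
E
```

```text
expect px [278. 219.] [(np.int32(786), [288.0, 201.2], [53, 29])]
lid [ 457.7 -354.1   62. ]
12.07 [ 459.7 -365.7  154.3] [3.1413e+00 1.2000e-03 2.4709e+00] F [ 1. -0.  0.] w 85.3 0.0
tool shift [0.0089 0.0079 0.1242]
[ 0.99  0.69 -0.58  1.76  0.49  0.83  1.07]
```

View pics/j_red.png

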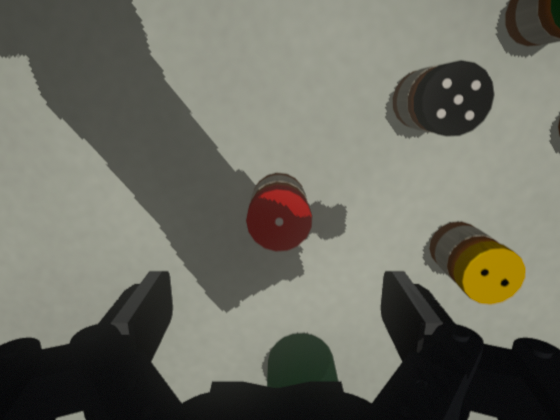

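The lid dot is at (279.5,221.5), within 3 px of where I expected it. The arm's shadow only split the segmentation. Descending and grasping.

Call:
{"op": "carry_out", "data": {
  "deltas": [0,0,0,-0.0045,0,0.03,-1,0,0,0,0,0,0.03,-1,0,0,0,0,0,0.03,-1,0,0,0,0,0,0.024,-1,0,0,0,0,0,0.01,-1,0,0,0,0,0,0,-1,0,0,0,0,0,0,1,0,0,0,0,0,0,1,0,0,0,0,0,0,1,0,0,0,0,0,0,1]
}}

```text
clock: 13.32
eef_pos: [463.3, -368.8, 30.6]
tool_rot: [3.141, 0.002, 2.47]
force: [-0.1, -0.0, 5.6]
width: 44.9
gripper_force: 61.1
```

```bash
sed -i 's/(s>150)&(v>90)/(s>140)\&(v>40)/g; s/(s>120)&(v>60)/(s>110)\&(v>30)/g' h.py; python3 - <<'E'
from h import *
st(); rk()
E
```

```text
13.32 [ 463.3 -368.8   30.6] [3.1414e+00 2.1000e-03 2.4705e+00] F [-0.1 -0.   5.6] w 44.9 61.1
TCP in rack -472.4 -296.1 30.6
```

Call:
{"op": "carry_out", "data": {
  "deltas": [0,0,0,0,0,-0.02,1,0,0,0,0,0,-0.04,1,0,0,0,0,0,-0.05,1,0,0,0,0,0,-0.02,1]
}}

```text
clock: 13.82
eef_pos: [463.8, -369.1, 163.5]
tool_rot: [3.141, 0.005, 2.471]
force: [-0.6, -0.7, -2.1]
width: 44.4
gripper_force: 61.5
```

Call:
{"op": "carry_out", "data": {
  "deltas": [0,0,0,0.016,0.047,0,1,0,0,0,0.016,0.047,0,1,0,0,0,0.016,0.047,0,1,0,0,0,0.016,0.047,0,1,0,0,0,0.016,0.047,0,1,0,0,0,0.016,0.047,0,1,0,0,0,0.016,0.047,0,1,0,0,0,0.016,0.047,0,1,0,0,0,0.016,0.047,0,1,0,0,0,0.016,0.047,0,1,0,0,0,0,0,0,1,0,0,0,0,0,0,1]
}}

```text
clock: 15.32
eef_pos: [629.0, 98.4, 159.8]
tool_rot: [-3.14, 0.0, 2.471]
force: [0.4, -0.9, -1.8]
width: 44.4
gripper_force: 61.8
```

```bash
python3 - <<'E'
from h import *
rk(); s=st(); c,im=snap("p1")
print(blob(im,"red",None,amin=80), "expect lid", proj(c,s["eef_pos"]+[0,0,30]))
for i,n in((1,"red"),(2,"yel"),(3,"grn"),(4,"blu"),(5,"blk")): print(n,proj(c,W([-42,68*(i-3),30])).round(1),[ (b[0],b[1]) for b in blob(im,n,proj(c,W([-42,68*(i-3),30])),20)])
E
```

```text
TCP in rack -3.9 -134.0 159.8
15.32 [629.   98.4 159.8] [-3.1405e+00  4.0000e-04  2.4708e+00] F [ 0.4 -0.9 -1.8] w 44.4 61.8
[(np.int32(1350), [226.9, 199.7], [34, 43]), (np.int32(12005), [276.0, 306.4], [126, 124]), (np.int32(107), [149.6, 413.3], [10, 16])] expect lid [276.00921064 313.93017441]
red [228.3 199.6] [(np.int32(1350), [226.9, 199.7])]
yel [224.9 110.6] [(np.int32(1742), [223.9, 110.3])]
grn [220.9   7. ] [(np.int32(1177), [220.2, 17.7])]
blu [ 216.2 -115.1] []
blk [ 210.6 -261.1] []
```

View pics/p1.png

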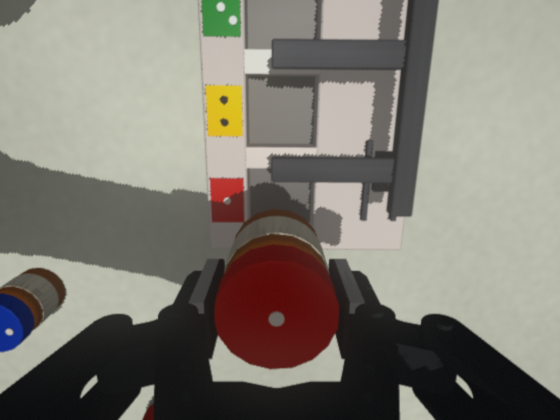

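Tags match the rack model to about 1 px, and the red lid is centred near (277,310) between the pads. Lowering into pocket 1.

Call:
{"op": "carry_out", "data": {
  "deltas": [0,0,0,-0.002,0.004,0.03,1,0,0,0,0,0,0.03,1,0,0,0,0,0,0.02,1,0,0,0,0,0,0.01,1,0,0,0,0,0,0.01,1,0,0,0,0,0,0.01,1,0,0,0,0,0,0.006,1,0,0,0,0,0,0.005,1,0,0,0,0,0,0,1]
}}

```text
clock: 16.5
eef_pos: [633.3, 101.0, 38.1]
tool_rot: [-3.141, -0.0, 2.471]
force: [0.0, 0.9, -1.2]
width: 44.3
gripper_force: 61.9
```

```bash
python3 - <<'E'
from h import *
rk(); s=st()
E
```

```text
TCP in rack 0.8 -135.8 38.1
16.5 [633.3 101.   38.1] [-3.1413e+00 -2.0000e-04  2.4706e+00] F [ 0.   0.9 -1.2] w 44.3 61.9
```

Call:
{"op": "carry_out", "data": {
  "deltas": [0,0,0,0,0,0.0015,1,0,0,0,0,0,0,-1,0,0,0,0,0,0,-1,0,0,0,0,0,0,-1,0,0,0,0,0,0,-1,0,0,0,0,0,-0.02,-1,0,0,0,0,0,-0.04,-1,0,0,0,0,0,-0.05,-1,0,0,0,0,0,-0.05,-1,0,0,0,0,0,-0.04,-1,0,0,0,0,0,0,-1]
}}

```text
clock: 17.88
eef_pos: [635.6, 102.2, 242.3]
tool_rot: [3.135, 0.006, 2.471]
force: [-0.2, -0.2, -0.3]
width: 85.8
gripper_force: 0.0
```

```bash
cat >> h.py <<'E'
def seated(n,i):
    c,im=snap(f"s{i}"); e=proj(c,W([0,68*(i-3),68])); B=blob(im,n,e,40,amin=400); print("expect",e.round(1),"got",B)
    for b in B: print("jar err mm", (onz(c,b[1],68)-W([0,68*(i-3),68])).round(1))
E
python3 - <<'E'
from h import *
rk(); seated("red",1); plan([594.5,-273.5,150])
E
```

```text
TCP in rack 3.2 -136.8 242.3
expect [271.4 182.4] got [(np.int32(2803), [258.4, 178.3], [81, 50])]
jar err mm [-10.3  -6.8   0. ]
17.93 [634.3 101.4 239.8] [3.1382e+00 3.1000e-03 2.4706e+00] F [-0.5 -0.3 -0.6] w 85.7 0.0
tool shift [-0.2017 -0.3187  0.0893]
```

Call:
{"op": "carry_out", "data": {
  "deltas": [0,0,0,-0.025,-0.04,0,-1,0,0,0,-0.025,-0.04,0,-1,0,0,0,-0.025,-0.04,0,-1,0,0,0,-0.025,-0.04,0,-1,0,0,0,-0.025,-0.04,0,-1,0,0,0,-0.025,-0.04,0,-1,0,0,0,-0.025,-0.04,0,-1,0,0,0,-0.027,-0.039,0,-1,0,0,0,0,0,0.05,-1,0,0,0,0,0,0.04,-1,0,0,0,0,0,0,-1,0,0,0,0,0,0,-1]
}}

```text
clock: 19.42
eef_pos: [594.1, -274.2, 147.9]
tool_rot: [3.141, 0.001, 2.471]
force: [-0.2, -0.1, 0.5]
width: 85.6
gripper_force: 0.0
```

```bash
python3 - <<'E'
from h import *
look("yel",(594.5,-273.5))
im=np.hstack([cv2.imread("pics/s1.png")[60:340,180:460],cv2.imread("pics/j_yel.png")[60:340,180:460]]); cv2.imwrite("pics/v1.png",im)
E
```

```text
expect px [277. 214.] [(np.int32(3580), [279.4, 210.7], [67, 68])]
lid [ 593.3 -270.8   62. ]
19.48 [ 594.6 -274.4  148.6] [3.1404e+00 2.6000e-03 2.4708e+00] F [-0.2  0.3  0.8] w 85.8 0.0
tool shift [0.0035 0.0019 0.1186]
```

View pics/v1.png

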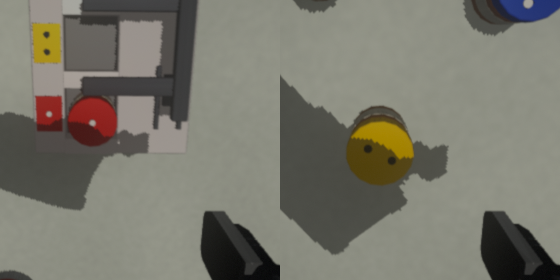

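Red is seated: its dot is at (272.5,184) against an expected (271.4,182.4). The yellow lid's dots centre at about (279.5,214), so I'll grasp it.

Call:
{"op": "carry_out", "data": {
  "deltas": [0,0,0,0.0015,0.0015,0.03,-1,0,0,0,0,0,0.03,-1,0,0,0,0,0,0.03,-1,0,0,0,0,0,0.02,-1,0,0,0,0,0,0.008,-1,0,0,0,0,0,0,-1,0,0,0,0,0,0,1,0,0,0,0,0,0,1,0,0,0,0,0,0,1,0,0,0,0,0,0,1,0,0,0,0,0,-0.02,1,0,0,0,0,0,-0.04,1]
}}

```text
clock: 20.98
eef_pos: [591.4, -272.0, 88.5]
tool_rot: [-3.14, -0.004, 2.471]
force: [-0.5, -0.7, -0.6]
width: 44.3
gripper_force: 61.4
```

Call:
{"op": "carry_out", "data": {
  "deltas": [0,0,0,0,0,-0.05,1,0,0,0,0,0,-0.02,1,0,0,0,0,0,0,1]
}}

```text
clock: 21.35
eef_pos: [593.7, -272.7, 160.4]
tool_rot: [3.141, 0.003, 2.47]
force: [0.6, 0.1, -2.5]
width: 44.7
gripper_force: 61.4
```

```bash
python3 - <<'E'
from h import *
plan(W([0,-68,160]))
E
```

```text
21.35 [ 593.7 -272.7  160.4] [3.1411e+00 2.8000e-03 2.4703e+00] F [ 0.6  0.1 -2.5] w 44.7 61.4
tool shift [ 2.692e-01  3.166e-01 -2.000e-04]
```

Call:
{"op": "carry_out", "data": {
  "deltas": [0,0,0,0.027,0.0317,0,1,0,0,0,0.027,0.0317,0,1,0,0,0,0.027,0.0317,0,1,0,0,0,0.027,0.0317,0,1,0,0,0,0.027,0.0317,0,1,0,0,0,0.027,0.0317,0,1,0,0,0,0.027,0.0317,0,1,0,0,0,0.027,0.0317,0,1,0,0,0,0.027,0.0317,0,1,0,0,0,0.027,0.0317,0,1,0,0,0,0,0,0,1,0,0,0,0,0,0,1]
}}

```text
clock: 22.85
eef_pos: [577.7, 142.5, 157.1]
tool_rot: [-3.138, -0.001, 2.47]
force: [0.3, -0.5, -0.9]
width: 44.7
gripper_force: 61.6
```

```bash
python3 - <<'E'
from h import *
plan(W([0,-68,38.5])); c,im=snap("p2"); print([b for b in blob(im,"yel")])
E
```

```text
22.85 [577.7 142.5 157.1] [-3.1380e+00 -1.2000e-03  2.4704e+00] F [ 0.3 -0.5 -0.9] w 44.7 61.6
tool shift [-0.0018  0.0018  0.1186]
[(np.int32(1439), [224.2, 200.3], [35, 44]), (np.int32(12207), [276.1, 308.1], [127, 125])]
```

Call:
{"op": "carry_out", "data": {
  "deltas": [0,0,0,-0.002,0.0015,0.03,1,0,0,0,0,0,0.03,1,0,0,0,0,0,0.02,1,0,0,0,0,0,0.01,1,0,0,0,0,0,0.01,1,0,0,0,0,0,0.01,1,0,0,0,0,0,0.006,1,0,0,0,0,0,0.004,1,0,0,0,0,0,0,1]
}}

```text
clock: 24.02
eef_pos: [581.2, 143.8, 38.7]
tool_rot: [-3.142, -0.0, 2.471]
force: [-0.1, 0.0, -1.2]
width: 44.9
gripper_force: 61.7
```

```bash
python3 - <<'E'
from h import *
rk(); s=st()
E
```

```text
TCP in rack 1.7 -68.3 38.7
24.02 [581.2 143.8  38.7] [-3.1415 -0.      2.4706] F [-0.1  0.  -1.2] w 44.9 61.7
```

Call:
{"op": "carry_out", "data": {
  "deltas": [0,0,0,0,-0.0015,0.002,1,0,0,0,0,0,0,-1,0,0,0,0,0,0,-1,0,0,0,0,0,0,-1,0,0,0,0,0,0,-1,0,0,0,0,0,-0.02,-1,0,0,0,0,0,-0.04,-1,0,0,0,0,0,-0.05,-1,0,0,0,0,0,-0.05,-1,0,0,0,0,0,-0.04,-1,0,0,0,0,0,0,-1]
}}

```text
clock: 25.4
eef_pos: [582.3, 143.8, 241.9]
tool_rot: [3.135, 0.005, 2.471]
force: [-0.2, 0.5, -0.4]
width: 84.9
gripper_force: 0.0
```

```bash
python3 - <<'E'
from h import *
rk(); seated("yel",2); plan([470.7,-132.7,150])
E
```

```text
TCP in rack 2.4 -69.2 241.9
expect [272.3 182.3] got [(np.int32(2974), [258.2, 178.7], [80, 51])]
jar err mm [-10.5  -7.8   0. ]
25.45 [581.  142.9 239.6] [3.1382e+00 2.8000e-03 2.4705e+00] F [-0.6  0.5 -0. ] w 85.0 0.0
tool shift [-0.0847 -0.2848  0.0888]
```

Same signature as red once seated, so I'll go on to green.

Call:
{"op": "carry_out", "data": {
  "deltas": [0,0,0,-0.012,-0.04,0,-1,0,0,0,-0.012,-0.04,0,-1,0,0,0,-0.012,-0.04,0,-1,0,0,0,-0.012,-0.04,0,-1,0,0,0,-0.012,-0.04,0,-1,0,0,0,-0.012,-0.04,0,-1,0,0,0,-0.013,-0.045,0,-1,0,0,0,0,0,0.05,-1,0,0,0,0,0,0.04,-1,0,0,0,0,0,0,-1,0,0,0,0,0,0,-1]
}}

```text
clock: 26.82
eef_pos: [470.2, -133.1, 147.6]
tool_rot: [3.141, 0.0, 2.471]
force: [0.2, 0.1, 0.1]
width: 85.4
gripper_force: 0.0
```

```bash
python3 - <<'E'
from h import *
look("grn",(470.7,-132.7))
im=np.hstack([cv2.imread("pics/s2.png")[60:340,180:460],cv2.imread("pics/j_grn.png")[60:340,180:460]]); cv2.imwrite("pics/v2.png",im)
E
```

```text
expect px [277. 215.] [(np.int32(2992), [278.5, 213.0], [66, 64])]
lid [ 470.2 -131.1   62. ]
26.88 [ 470.6 -133.3  148.1] [3.1405e+00 1.9000e-03 2.4711e+00] F [ 0.5 -0.7 -0.1] w 85.5 0.0
tool shift [0.0019 0.0013 0.1181]
```

View pics/v2.png

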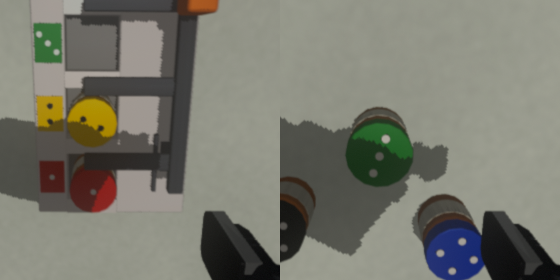

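Yellow is seated. Green's middle dot is at (279,216), on target. Grasping.

Call:
{"op": "carry_out", "data": {
  "deltas": [0,0,0,0.0005,0.001,0.03,-1,0,0,0,0,0,0.03,-1,0,0,0,0,0,0.03,-1,0,0,0,0,0,0.02,-1,0,0,0,0,0,0.008,-1,0,0,0,0,0,0,-1,0,0,0,0,0,0,1,0,0,0,0,0,0,1,0,0,0,0,0,0,1,0,0,0,0,0,0,1,0,0,0,0,0,-0.02,1,0,0,0,0,0,-0.04,1]
}}

```text
clock: 28.38
eef_pos: [468.6, -132.2, 88.6]
tool_rot: [-3.14, -0.003, 2.471]
force: [0.3, -0.1, -1.6]
width: 44.8
gripper_force: 61.6
```

Call:
{"op": "carry_out", "data": {
  "deltas": [0,0,0,0,0,-0.05,1,0,0,0,0,0,-0.02,1,0,0,0,0,0,0,1]
}}

```text
clock: 28.75
eef_pos: [470.6, -132.9, 160.2]
tool_rot: [3.14, 0.003, 2.47]
force: [-0.3, -1.3, -1.8]
width: 44.5
gripper_force: 61.6
```

```bash
python3 - <<'E'
from h import *
plan(W([0,0,160]))
E
```

```text
28.75 [ 470.6 -132.9  160.2] [3.1405 0.0032 2.4698] F [-0.3 -1.3 -1.8] w 44.5 61.6
tool shift [0.154  0.2837 0.    ]
```

Call:
{"op": "carry_out", "data": {
  "deltas": [0,0,0,0.0192,0.0355,0,1,0,0,0,0.0192,0.0355,0,1,0,0,0,0.0192,0.0355,0,1,0,0,0,0.0192,0.0355,0,1,0,0,0,0.0192,0.0355,0,1,0,0,0,0.0192,0.0355,0,1,0,0,0,0.0192,0.0355,0,1,0,0,0,0.0192,0.0355,0,1,0,0,0,0,0,0,1,0,0,0,0,0,0,1]
}}

```text
clock: 30.0
eef_pos: [525.1, 184.4, 157.3]
tool_rot: [-3.138, -0.001, 2.471]
force: [-0.4, -0.5, -0.7]
width: 44.7
gripper_force: 61.9
```

```bash
python3 - <<'E'
from h import *
plan(W([0,0,38.5])); c,im=snap("p3"); print([b for b in blob(im,"grn")])
E
```

```text
30.0 [525.1 184.4 157.3] [-3.1382e+00 -8.0000e-04  2.4707e+00] F [-0.4 -0.5 -0.7] w 44.7 61.9
tool shift [-0.0009  0.0019  0.1188]
[(np.int32(660), [223.0, 190.1], [32, 32]), (np.int32(11595), [276.1, 307.6], [126, 123])]
```

Call:
{"op": "carry_out", "data": {
  "deltas": [0,0,0,0,0,0.03,1,0,0,0,0,0,0.03,1,0,0,0,0,0,0.02,1,0,0,0,0,0,0.01,1,0,0,0,0,0,0.01,1,0,0,0,0,0,0.01,1,0,0,0,0,0,0.006,1,0,0,0,0,0,0.004,1,0,0,0,0,0,0,1]
}}

```text
clock: 31.18
eef_pos: [526.1, 185.5, 38.7]
tool_rot: [-3.141, 0.0, 2.471]
force: [-0.1, 0.0, -2.0]
width: 45.0
gripper_force: 62.0
```

```bash
python3 - <<'E'
from h import *
rk(); s=st()
E
```

```text
TCP in rack 0.0 0.8 38.7
31.18 [526.1 185.5  38.7] [-3.1415  0.      2.4706] F [-0.1  0.  -2. ] w 45.0 62.0
```

Call:
{"op": "carry_out", "data": {
  "deltas": [0,0,0,-0.001,0,0.002,1,0,0,0,0,0,0,-1,0,0,0,0,0,0,-1,0,0,0,0,0,0,-1,0,0,0,0,0,0,-1,0,0,0,0,0,-0.02,-1,0,0,0,0,0,-0.04,-1,0,0,0,0,0,-0.05,-1,0,0,0,0,0,-0.05,-1,0,0,0,0,0,-0.04,-1,0,0,0,0,0,0,-1]
}}

```text
clock: 32.55
eef_pos: [528.7, 186.0, 240.1]
tool_rot: [3.136, 0.004, 2.47]
force: [0.1, -0.1, 0.1]
width: 85.4
gripper_force: 0.0
```

```bash
python3 - <<'E'
from h import *
rk(); seated("grn",3); plan([566,-136,150])
E
```

```text
TCP in rack 2.0 -1.0 240.1
expect [272.9 183.2] got [(np.int32(2570), [260.5, 179.6], [80, 49])]
jar err mm [-9.5 -6.7  0. ]
32.6 [527.5 185.  238.1] [3.1394e+00 1.8000e-03 2.4702e+00] F [ 0.1 -0.1 -0.8] w 85.7 0.0
tool shift [-0.2297 -0.2276  0.088 ]
```

Green is seated with the same signature. Blue next.

Call:
{"op": "carry_out", "data": {
  "deltas": [0,0,0,-0.0285,-0.0285,0,-1,0,0,0,-0.0285,-0.0285,0,-1,0,0,0,-0.0285,-0.0285,0,-1,0,0,0,-0.0285,-0.0285,0,-1,0,0,0,-0.0285,-0.0285,0,-1,0,0,0,-0.0285,-0.0285,0,-1,0,0,0,-0.0285,-0.0285,0,-1,0,0,0,-0.0295,-0.028,0,-1,0,0,0,0,0,0.05,-1,0,0,0,0,0,0.04,-1,0,0,0,0,0,0,-1,0,0,0,0,0,0,-1]
}}

```text
clock: 34.1
eef_pos: [565.3, -135.3, 147.3]
tool_rot: [3.141, 0.0, 2.471]
force: [0.3, 0.4, 0.5]
width: 85.0
gripper_force: 0.0
```

```bash
python3 - <<'E'
from h import *
look("blu",(566,-136))
im=np.hstack([cv2.imread("pics/s3.png")[60:340,180:460],cv2.imread("pics/j_blu.png")[60:340,100:460]]); cv2.imwrite("pics/v3.png",im)
E
```

```text
expect px [276. 216.] [(np.int32(3096), [278.1, 215.2], [67, 64])]
lid [ 566.2 -134.4   62. ]
34.15 [ 565.8 -135.4  148. ] [3.1404e+00 1.7000e-03 2.4710e+00] F [-0.3  0.5  0.2] w 85.3 0.0
tool shift [0.0005 0.0009 0.118 ]
```

View pics/v3.png

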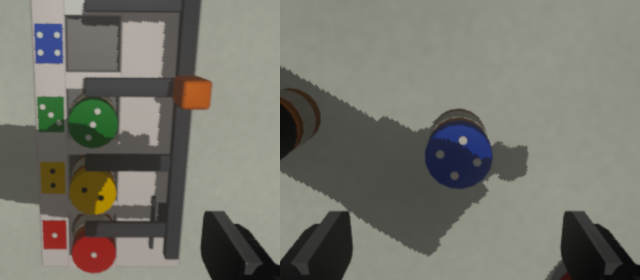

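Three jars are seated. Blue's lid centre is at (278,216), on target. Grasping.

Call:
{"op": "carry_out", "data": {
  "deltas": [0,0,0,-0.0005,0.001,0.03,-1,0,0,0,0,0,0.03,-1,0,0,0,0,0,0.03,-1,0,0,0,0,0,0.02,-1,0,0,0,0,0,0.008,-1,0,0,0,0,0,0,-1,0,0,0,0,0,0,1,0,0,0,0,0,0,1,0,0,0,0,0,0,1,0,0,0,0,0,0,1,0,0,0,0,0,-0.02,1,0,0,0,0,0,-0.04,1]
}}

```text
clock: 35.65
eef_pos: [564.1, -135.1, 88.1]
tool_rot: [-3.14, -0.004, 2.471]
force: [1.2, -1.1, -1.9]
width: 44.2
gripper_force: 61.7
```

Call:
{"op": "carry_out", "data": {
  "deltas": [0,0,0,0,0,-0.05,1,0,0,0,0,0,-0.02,1,0,0,0,0,0,0,1]
}}

```text
clock: 36.02
eef_pos: [566.7, -135.5, 160.4]
tool_rot: [3.14, 0.003, 2.47]
force: [0.6, -0.4, -2.4]
width: 44.4
gripper_force: 61.8
```

```bash
python3 - <<'E'
from h import *
plan(W([0,68,160]))
E
```

```text
36.02 [ 566.7 -135.5  160.4] [3.1403e+00 3.1000e-03 2.4701e+00] F [ 0.6 -0.4 -2.4] w 44.4 61.8
tool shift [ 0.2988  0.2262 -0.0003]
```

Call:
{"op": "carry_out", "data": {
  "deltas": [0,0,0,0.0299,0.0226,0,1,0,0,0,0.0299,0.0226,0,1,0,0,0,0.0299,0.0226,0,1,0,0,0,0.0299,0.0226,0,1,0,0,0,0.0299,0.0226,0,1,0,0,0,0.0299,0.0226,0,1,0,0,0,0.0299,0.0226,0,1,0,0,0,0.0299,0.0226,0,1,0,0,0,0.0299,0.0226,0,1,0,0,0,0.0299,0.0226,0,1,0,0,0,0,0,0,1,0,0,0,0,0,0,1]
}}

```text
clock: 37.52
eef_pos: [471.5, 226.6, 157.6]
tool_rot: [-3.139, -0.0, 2.471]
force: [-0.2, 0.1, -2.5]
width: 44.6
gripper_force: 61.8
```

```bash
python3 - <<'E'
from h import *
plan(W([0,68,38.5])); c,im=snap("p4"); print([b for b in blob(im,"blu")])
E
```

```text
37.52 [471.5 226.6 157.6] [-3.1387e+00 -4.0000e-04  2.4705e+00] F [-0.2  0.1 -2.5] w 44.6 61.8
tool shift [-0.0011  0.0023  0.1191]
[(np.int32(1181), [226.1, 198.1], [34, 43]), (np.int32(11486), [276.3, 307.9], [127, 124])]
```

Call:
{"op": "carry_out", "data": {
  "deltas": [0,0,0,-0.001,0,0.03,1,0,0,0,0,0,0.03,1,0,0,0,0,0,0.02,1,0,0,0,0,0,0.01,1,0,0,0,0,0,0.01,1,0,0,0,0,0,0.01,1,0,0,0,0,0,0.006,1,0,0,0,0,0,0.004,1,0,0,0,0,0,0,1]
}}

```text
clock: 38.7
eef_pos: [473.0, 227.1, 38.7]
tool_rot: [-3.141, 0.0, 2.471]
force: [0.3, -0.2, -2.0]
width: 44.6
gripper_force: 61.9
```

```bash
python3 - <<'E'
from h import *
rk(); s=st()
E
```

```text
TCP in rack -0.6 68.2 38.7
38.7 [473.  227.1  38.7] [-3.1415  0.      2.4706] F [ 0.3 -0.2 -2. ] w 44.6 61.9
```

Call:
{"op": "carry_out", "data": {
  "deltas": [0,0,0,0,0.0005,0.002,1,0,0,0,0,0,0,-1,0,0,0,0,0,0,-1,0,0,0,0,0,0,-1,0,0,0,0,0,0,-1,0,0,0,0,0,-0.02,-1,0,0,0,0,0,-0.04,-1,0,0,0,0,0,-0.05,-1,0,0,0,0,0,-0.05,-1,0,0,0,0,0,-0.04,-1,0,0,0,0,0,0,-1]
}}

```text
clock: 40.08
eef_pos: [475.0, 228.6, 239.9]
tool_rot: [3.136, 0.003, 2.47]
force: [-0.7, -0.6, -0.4]
width: 85.2
gripper_force: 0.0
```

```bash
python3 - <<'E'
from h import *
rk(); seated("blu",4); plan([470,-231,150])
c=ctrl.calibration("scene"); im=ctrl.get_image("scene"); cv2.imwrite("pics/sc2.png",im[:,:,::-1]); print([ (b[0],b[1]) for b in blob(im[:,:,::-1].copy(),"blk",proj(c,[470,-231,58]),60,30)], proj(c,[470,-231,58]))
E
```

```text
TCP in rack 1.8 67.6 239.9
expect [273.1 184. ] got [(np.int32(2836), [259.6, 180.3], [79, 50])]
jar err mm [-10.2  -7.4   0. ]
40.12 [473.9 227.6 238. ] [3.1392e+00 1.6000e-03 2.4701e+00] F [-0.6 -1.  -0.5] w 85.6 0.0
tool shift [-0.2822 -0.3617  0.0876]
[(np.int32(95), [256.3, 186.0])] [256.38017153 185.36392854]
```

Blue is seated, and the scene camera puts black where it started. Moving there.

Call:
{"op": "carry_out", "data": {
  "deltas": [0,0,0,-0.028,-0.036,0,-1,0,0,0,-0.028,-0.036,0,-1,0,0,0,-0.028,-0.036,0,-1,0,0,0,-0.028,-0.036,0,-1,0,0,0,-0.028,-0.036,0,-1,0,0,0,-0.028,-0.036,0,-1,0,0,0,-0.028,-0.036,0,-1,0,0,0,-0.028,-0.036,0,-1,0,0,0,-0.029,-0.037,0,-1,0,0,0,-0.029,-0.037,0.05,-1,0,0,0,0,0,0.04,-1,0,0,0,0,0,0,-1]
}}

```text
clock: 41.68
eef_pos: [465.7, -226.2, 147.6]
tool_rot: [-3.139, -0.009, 2.47]
force: [-1.0, -0.1, 0.2]
width: 85.5
gripper_force: 0.0
```

Call:
{"op": "carry_out", "data": {
  "deltas": [0,0,0,0,0,0,-1]
}}

```text
clock: 41.8
eef_pos: [469.6, -226.2, 151.7]
tool_rot: [3.141, -0.0, 2.472]
force: [-0.1, -0.9, 1.2]
width: 85.5
gripper_force: 0.0
```

```bash
python3 - <<'E'
from h import *
look("blk",(470,-231))
im=np.hstack([cv2.imread("pics/s4.png")[60:340,180:460],cv2.imread("pics/j_blk.png")[60:340,100:460]]); cv2.imwrite("pics/v4.png",im)
E
```

```text
expect px [271. 218.] [(np.int32(3563), [272.4, 215.0], [67, 68])]
lid [ 469.1 -229.1   62. ]
41.85 [ 470.1 -226.4  152.4] [3.1407e+00 1.5000e-03 2.4721e+00] F [-0.8 -0.7 -1.3] w 85.5 0.0
tool shift [-0.0007 -0.0029  0.1224]
```

View pics/v4.png

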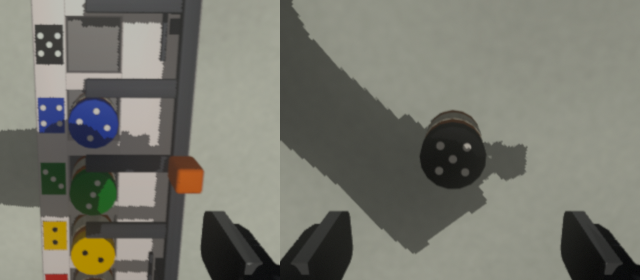

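Blue is seated. Black's middle dot is at (273,218), as expected. Grasping.

Call:
{"op": "carry_out", "data": {
  "deltas": [0,0,0,-0.0025,-0.0025,0.03,-1,0,0,0,0,0,0.03,-1,0,0,0,0,0,0.03,-1,0,0,0,0,0,0.022,-1,0,0,0,0,0,0.01,-1,0,0,0,0,0,0,-1,0,0,0,0,0,0,1,0,0,0,0,0,0,1,0,0,0,0,0,0,1,0,0,0,0,0,0,1,0,0,0,0,0,-0.02,1,0,0,0,0,0,-0.04,1]
}}

```text
clock: 43.35
eef_pos: [468.1, -230.3, 89.0]
tool_rot: [-3.141, -0.003, 2.471]
force: [1.1, -0.8, -1.9]
width: 44.5
gripper_force: 61.6
```

Call:
{"op": "carry_out", "data": {
  "deltas": [0,0,0,0,0,-0.05,1,0,0,0,0,0,-0.02,1,0,0,0,0,0,0,1]
}}

```text
clock: 43.72
eef_pos: [470.2, -231.3, 160.8]
tool_rot: [3.141, 0.003, 2.47]
force: [0.5, -0.5, -2.3]
width: 44.8
gripper_force: 61.8
```

```bash
python3 - <<'E'
from h import *
plan(W([0,136,160]))
E
```

```text
43.73 [ 470.2 -231.3  160.8] [3.141  0.0034 2.4698] F [ 0.5 -0.5 -2.3] w 44.8 61.8
tool shift [ 3.509e-01  3.613e-01 -2.000e-04]
```

Call:
{"op": "carry_out", "data": {
  "deltas": [0,0,0,0.0351,0.0361,0,1,0,0,0,0.0351,0.0361,0,1,0,0,0,0.0351,0.0361,0,1,0,0,0,0.0351,0.0361,0,1,0,0,0,0.0351,0.0361,0,1,0,0,0,0.0351,0.0361,0,1,0,0,0,0.0351,0.0361,0,1,0,0,0,0.0351,0.0361,0,1,0,0,0,0.0351,0.0361,0,1,0,0,0,0.0351,0.0361,0,1,0,0,0,0,0,0,1,0,0,0,0,0,0,1]
}}

```text
clock: 45.22
eef_pos: [418.2, 269.1, 158.0]
tool_rot: [-3.138, -0.0, 2.471]
force: [0.2, -1.0, -1.5]
width: 44.2
gripper_force: 61.9
```

```bash
python3 - <<'E'
from h import *
plan(W([0,136,38.5]))
E
```

```text
45.23 [418.2 269.1 158. ] [-3.1383e+00 -2.0000e-04  2.4708e+00] F [ 0.2 -1.  -1.5] w 44.2 61.9
tool shift [-0.0012  0.0024  0.1195]
```

Call:
{"op": "carry_out", "data": {
  "deltas": [0,0,0,-0.001,0.0005,0.03,1,0,0,0,0,0,0.03,1,0,0,0,0,0,0.02,1,0,0,0,0,0,0.01,1,0,0,0,0,0,0.01,1,0,0,0,0,0,0.01,1,0,0,0,0,0,0.006,1,0,0,0,0,0,0.004,1,0,0,0,0,0,0,1]
}}

```text
clock: 46.35
eef_pos: [420.1, 270.1, 39.2]
tool_rot: [-3.141, 0.0, 2.471]
force: [0.1, -0.0, -2.0]
width: 44.6
gripper_force: 62.0
```

```bash
python3 - <<'E'
from h import *
rk(); s=st()
E
```

```text
TCP in rack -0.0 136.4 39.2
46.35 [420.1 270.1  39.2] [-3.1415  0.      2.4706] F [ 0.1 -0.  -2. ] w 44.6 62.0
```

Call:
{"op": "carry_out", "data": {
  "deltas": [0,0,0,0,0,0.0025,1,0,0,0,0,0,0,-1,0,0,0,0,0,0,-1,0,0,0,0,0,0,-1,0,0,0,0,0,0,-1,0,0,0,0,0,-0.02,-1,0,0,0,0,0,-0.04,-1,0,0,0,0,0,-0.05,-1,0,0,0,0,0,-0.05,-1,0,0,0,0,0,-0.04,-1,0,0,0,0,0,0,-1]
}}

```text
clock: 47.72
eef_pos: [421.7, 271.3, 239.7]
tool_rot: [3.135, 0.002, 2.47]
force: [0.3, 0.3, -1.2]
width: 85.4
gripper_force: 0.0
```

```bash
python3 - <<'E'
from h import *
rk(); seated("blk",5); plan(W([77,34,200]))
E
```

```text
TCP in rack 1.9 135.9 239.7
expect [272.9 184.4] got [(np.int32(2918), [260.2, 180.6], [79, 51])]
jar err mm [-9.9 -6.7  0. ]
47.77 [420.8 270.2 237.9] [3.1391e+00 1.4000e-03 2.4700e+00] F [-0.2 -0.4 -1.1] w 85.5 0.0
tool shift [-0.102   0.0762  0.0382]
```

Call:
{"op": "carry_out", "data": {
  "deltas": [0,0,0,-0.0255,0.019,0.01,-1,0,0,0,-0.0255,0.019,0.01,-1,0,0,0,-0.0255,0.019,0.01,-1,0,0,0,-0.0255,0.019,0.01,-1,0,0,0,0,0,0,-1,0,0,0,0,0,0,-1]
}}

```text
clock: 48.52
eef_pos: [545.7, 266.1, 195.4]
tool_rot: [-3.139, -0.002, 2.471]
force: [0.0, -0.6, 0.2]
width: 85.4
gripper_force: 0.0
```

```bash
python3 - <<'E'
from h import *
rk(); c,im=snap("k2"); print(blob(im,"org"), proj(c,W([77,32,120])),proj(c,W([77,32,102])));plan(W([77,33,92]))
E
```

```text
TCP in rack 75.2 35.7 195.4
[] [279.30253647 225.35799479] [279.17197068 216.61452727]
48.58 [545.7 266.4 196.1] [-3.1398e+00 -1.3000e-03  2.4718e+00] F [ 0.8  0.2 -0.4] w 85.3 0.0
tool shift [-0.003   0.0017  0.104 ]
```

```bash
python3 - <<'E'
from h import *
c,im=load("k2"); hsv=cv2.cvtColor(im,cv2.COLOR_BGR2HSV); print(hsv[225,279],hsv[215,279])
print(blob(im,"red",(279,220),50)); print([proj(c,W([77,y,120]))[1].round(1) for y in(30,32,34)])
h,s,v=cv2.split(hsv); m=((h<14)&(s>150)&(v>40)).astype(np.uint8); n,l,q,ce=cv2.connectedComponentsWithStats(m); print(q[q[:,4]>200],ce[q[:,4]>200])
t=W([77,32,120]); print([[proj(c,W([77+dx,32+dy,120])).round(0).tolist() for dx in(-11,11)] for dy in(-11,11)])
E
```

```text
[ 11 174  94] [ 10 168  94]
[]
[np.float64(228.3), np.float64(225.4), np.float64(222.4)]
[[     0      0    560    420 231909]
 [   264    196     33     42   1255]
 [   151    336     67     61   1946]] [[280.33017261 208.06655628]
 [279.71075697 217.25338645]
 [184.05652621 370.07451182]]
[[[262.0, 241.0], [296.0, 241.0]], [[262.0, 209.0], [297.0, 209.0]]]
```

Call:
{"op": "carry_out", "data": {
  "deltas": [0,0,0,-0.002,0.001,0.03,-1,0,0,0,0,0,0.03,-1,0,0,0,0,0,0.03,-1,0,0,0,0,0,0.014,-1,0,0,0,0,0,0,-1,0,0,0,0,0,0,1,0,0,0,0,0,0,1,0,0,0,0,0,0,1,0,0,0,0,0,0,1,0,0,0,0,0,-0.007,1,0,0,0,0,0,-0.007,1,0,0,0,0,0,0,1]
}}

```text
clock: 50.08
eef_pos: [549.7, 265.7, 107.3]
tool_rot: [3.141, 0.0, 2.47]
force: [1.4, 1.1, -2.5]
width: 20.8
gripper_force: 60.4
```

```bash
python3 - <<'E'
from h import *
rk(); st()
E
```

```text
TCP in rack 77.4 32.4 107.3
50.08 [549.7 265.7 107.3] [3.1411e+00 2.0000e-04 2.4702e+00] F [ 1.4  1.1 -2.5] w 20.8 60.4
```

Call:
{"op": "carry_out", "data": {
  "deltas": [0,0,0,-0.01,0,0,1,0,0,0,-0.01,0,0,1,0,0,0,-0.01,0,0,1,0,0,0,-0.0025,0,0,1,0,0,0,0,0,0,1]
}}

```text
clock: 50.7
eef_pos: [575.6, 244.8, 106.7]
tool_rot: [3.142, 0.001, 2.47]
force: [0.9, -0.4, -3.3]
width: 20.8
gripper_force: 60.3
```

```bash
python3 - <<'E'
from h import *
rk(); st()
E
```

```text
TCP in rack 77.2 -1.0 106.7
50.7 [575.6 244.8 106.7] [3.1416e+00 8.0000e-04 2.4697e+00] F [ 0.9 -0.4 -3.3] w 20.8 60.3
```

Moved 33.4 mm, so the slide is near 0. Lowering, releasing and backing off.

Call:
{"op": "carry_out", "data": {
  "deltas": [0,0,0,0,0,0.007,1,0,0,0,0,0,0.006,1,0,0,0,0,0,0,1,0,0,0,0,0,0,-1,0,0,0,0,0,0,-1,0,0,0,0,0,0,-1,0,0,0,0,0,0,-1,0,0,0,0,0,-0.02,-1,0,0,0,0,0,-0.04,-1,0,0,0,0,0,-0.05,-1,0,0,0,0,0,-0.05,-1,0,0,0,0,0,-0.05,-1]
}}

```text
clock: 52.2
eef_pos: [574.8, 245.6, 307.2]
tool_rot: [3.14, 0.001, 2.471]
force: [1.6, 0.4, -0.1]
width: 85.6
gripper_force: 0.0
```

Call:
{"op": "carry_out", "data": {
  "deltas": [0,0,0,0.02,0.01,0,-1,0,0,0,0.03,0,0,-1,0,0,0,0,0,0,-1,0,0,0,0,0,0,-1,0,0,0,0,0,0,-1]
}}

```text
clock: 52.82
eef_pos: [542.6, 283.5, 303.5]
tool_rot: [-3.141, 0.0, 2.469]
force: [-0.1, -0.2, -0.0]
width: 85.5
gripper_force: 0.0
```

```bash
python3 - <<'E'
from h import *
rk(); c,w=snap("end"); sd=ctrl.get_image("side")[:,:,::-1]
crop=cv2.resize(sd[210:350,170:260],None,fx=2.8,fy=2.8,interpolation=cv2.INTER_CUBIC)
im=w.copy()
for p in [[-7,0,79],[77,0,120]]+[[0,68*i,68] for i in range(-2,3)]: cv2.circle(im,tuple(int(v) for v in proj(c,W(p))),2,(255,0,255),-1)
out=np.zeros((420,540,3),np.uint8); out[:,:280]=im[:,140:420]; out[:392,285:285+252]=crop; cv2.imwrite("pics/final.png",out); st()
E
```

```text
TCP in rack 86.9 49.0 303.5
52.92 [542.5 283.7 303.5] [-3.1411e+00  1.0000e-04  2.4691e+00] F [-0.4  0.3 -0.2] w 85.2 0.0
```

View pics/final.png

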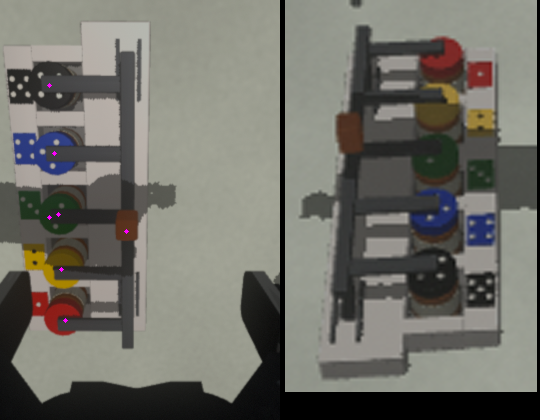

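All five jars are upright under the tabs. The knob and tab tips sit on the projected closed positions, near (126,231) and (50,216). Handing in.

```bash
python3 -c "
from cell import ctrl; print(ctrl.finish_job())"
```

```text
the job is handed in; nothing more can be done
None
```

The job is handed in at about 53 s on the clock: all five jars went into their own pockets in order, red to black, and the final images show them upright with the comb closed over them; `finish_job()` returned no verdict, so the judged result is not known.

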